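# Take the diffuser off the counter's photo light

### The arm

A 6-joint arm with a two-finger parallel gripper is mounted at the origin on a cart in front of the work surface, level with it; the furniture and walls round the work are solid. World frame = base frame: x ahead of the robot, y to its left, z up, the work surface at z = 0. Lengths are in m, angles in rad, forces in N, time in s.
With the tool pointing down it reaches from about 0.375 to 0.9 m from the base axis. Payload 3.1 kg.
Tool frame: the origin (TCP) lies between the finger pads; the fingertips stand 22 mm ahead of it and the grasp point (between the pads) lies 3 mm ahead of it; z points along the fingers, y is the direction in which the jaws open and shut (so a half turn about z gives the same grasp; the last joint's range is limited). The gripper opens to 85 mm and grips with 20 to 120 N. Pads are 22 mm wide; open, the fingers measure 114 mm over their backs; the gripper's body (76 mm by 85 mm) begins 54 mm behind the grasp point. The pads swing forward as they close: fully open they stand 13 mm farther back than shut.
Start: joints at [1.083, 0.527, 1.433, -0, 1.181, -0.178], TCP at [0.191, 0.595, 0.253] pointing down, gripper open.
Joint ranges: [-3.08, 3.08], [-0.75, 2.2], [0.22, 2.44], [-1.43, 4.57], [0, 2.65], [-2.85, 2.85]. Speed limits (rad/s): [2.79, 2.79, 3.14, 3.14, 3.14, 3.14].

### API

Orientations are given as a unit quaternion [x, y, z, w].
In Python, from station import status, snapshot, manip gives the robot as it stands.
- The arm moves only by the tool move_arm, never from a script. Its argument "plan" is a list that holds one entry, the list of rows, each a list of 7 numbers: the turn, a rotation vector about the tool's x, y, z scaled (see below), then the shift along the tool's x, y, z scaled (see below), then the closure, from 0 (fully open) to 1 (shut). A call has exactly 8 rows; each row is the pose to reach, as a shift and turn from the pose commanded when the call began, along the tool's axes at that moment; what a row does not reach only later rows make up. The controller multiplies each number of a shift by 100 mm and each number of a turn by pi/4 rad. A row lasts 1/8 s, in which the tool goes at most 62.5 mm and 10.7 degrees, less where a joint would pass 70% of its speed; a pose out of reach is approached as far as the arm can. A call with a number of a shift or a turn outside -1 to 1 is refused whole. A call with a gripper value outside its range is refused whole. The fingers move at their own pace and stop on an object; "force" is the grip in N (left out, the last holds). Time passes only in rows, so rows that repeat a pose let the fingers close, or fill a call up. It gives the time, the measured TCP pose, the force and the opening at its end, in the units of the state.
- status.sense(): the state, without advancing time (a new reading comes with each control period).
- snapshot(name): name is "scene" or "side" or "wrist"; returns a dict with "img" (480x640x3 uint8, red, green, blue), "depth" (480x640 float32, m along the optical axis (not along the pixel's ray), 0 where there is no reading), "mtx" (3x3 intrinsics, pixels), "T" (4x4, takes a point from camera to world coordinates). Camera axes: x right, y up, looking along -z (the intrinsics and any distortion apply to the point x, -y, -z); pixel columns grow to the right and rows downward; lengths in m; the calibration is good to about 2 mm. A picture is of the moment at which its call begins.
- manip.sign_off(): hands the job in, once; it reports no verdict.
The state is a dict: "t": time; "q": joint angles; "qd": joint speeds; "tau": joint torques, N m; "tcp_pos": TCP position; "tool_rot": TCP orientation; "force": force on the tool from outside, world axes, zero at the start; "ft_torque": the same for the moment, N m; "finger_gap": opening from 0.0 (shut) to 1.0 (fully open).
Only numpy, scipy, OpenCV 4.12 (cv2) and the standard library are available. Lean on these libraries where they do the work, as an engineer would, in place of code of your own. Each camera call takes 0.05 s, during which the arm holds its last target. There are 200 camera calls.

### The job

The LEDs of the small photo light need cleaning. Its release tab is hidden in the ledge of its stand, so take the light out of the stand and lay it flat on the bare counter with the white diffuser up; then squeeze the diffuser's release tab towards its grip bar, swing that end up about the hooks at the other end, lift the diffuser out, and lay it flat in the felt-lined tray with its tab and grip bar up. Leave the light lying flat, drop neither part, and leave the small things round about where they stand.

Things in the scene. Friction and masses are not known exactly. Their poses are not given: they have to be found in the camera images.
- light_mid (a point): Centre (half-way up) of the photo light, a flat black box 140 (x) x 60 (y) x 26 mm (z), 0.45 kg. Own axes: x along its length from the tab end to the hook end, z out of its white face. It starts leaning in the stand at 40 degrees, tab end down, white face up and to the front. Its plain sides can be gripped across the 60 mm width at mid-length.
- light_slot (a point): Point in the light's hook slot, 65 mm from the light's centre along its x, 19 mm over its underside. The hooks of the seated diffuser lie here, 4.5 mm deep under the rim.
- diffuser_mid (a point): Centre of the diffuser, a white plastic sheet 3.5 mm thick and 51 mm wide (y), reaching 61 mm to -x (tab end) and 59 mm to +x (hook end), about 70 g; half-way through the sheet. Axes as the light's while seated. Hooks reach to x = +66.5 mm and 7.3 mm below this point, the tab's nose to x = -65.5 mm and as low; laid on a flat surface it stands on these.
- grip (a point): Point on the diffuser midway between release tab and grip bar, 48.5 mm from its centre towards -x, 7 mm above the outer face. Tab (outer face 12.5 mm towards -x) and bar (inner face 12.5 mm towards +x) are upright plates 22 mm wide (y) that stand 14 mm above the face; squeezed along x across this 25 mm span they close to 20.5 mm.
- hooks (a point): Point in the diffuser's two hooks at its +x end, 65 mm from its centre; it coincides with light_slot while the diffuser is seated.
- tab (a joint): Travel of the release tab: 0 sprung out and latched under the rim, grows to 0.0045 m as it is squeezed towards the grip bar (4 N to start, 8.5 N at the end); free of the rim from 0.003 m. It must stay squeezed while that end leaves the frame.
- light: The same light, origin at the centre of its underside, same axes. To clear the stand's lip it must first be drawn at least 35 mm along its own +x, up the slope. The diffuser is snapped into its white face, flush with the rim.
- diffuser: The same diffuser, origin at the centre of the sheet's underside, z out of the outer face where tab and grip bar stand. It pivots in the light about its lower edge at its own x = +59 mm, z = 0; with the tab squeezed, swing the tab end up (0.1 to 0.5 rad), then draw it out more than 5 mm towards its -x.
- stand: Fixed bent-aluminium easel, foot plate 142 x 68 mm, about 90 mm tall, origin on the counter under its foot plate, front towards its own -x. Its back plate is 36 mm wide, narrower than the light; a ledge 56 mm wide with a lip 22 mm high holds the light's lower end and hides the tab.
- tray: Fixed felt-lined tray, origin at the centre of its underside: felt 4 mm up, walls 26 mm high; inside 170 x 130 mm, the long side turned 0.105 rad anticlockwise from its own x axis. Tray and stand are left and right (either way round) of a bare patch of counter, about x 0.42 to 0.64 m, y -0.06 to 0.06 m.
- pawn_0: Small turned pawn, 22 mm wide and 35 mm tall, in front of the stand; leave it.
- pawn_2: Another such pawn beside it; leave it.
- die_0: Six-sided die of about 19 mm with the pawns; leave it.
- sand_timer: Sand timer, 36 mm wide, 85 mm tall, at the back of the bare patch; leave it.
- paint_pot_0: Paint pot, 30 mm wide, 46 mm tall, front left, before a display tower over 0.5 m tall (about x 0.36 to 0.68 m, y 0.33 to 0.65 m) that the arm must pass in front of; leave it.
- paint_pot_1: Paint pot, same size, beside it; leave it.
- paint_pot_2: Paint pot, same size, beside it; leave it.

How it is judged:
On the way, in this order (a step that is already met when the one before it is completed fails the run):
1. the light lies flat on the counter, out of the stand and let go, diffuser up and still seated (angle between light's own z axis and vertical below 0.06 rad and height (world z) of light_mid below 0.017 m and contact force between light and stand below 0.1 N and contact force between light and the fingers below 0.1 N and distance between hooks and light_slot below 0.006 m and angle between the x axis of diffuser and the x axis of light, either way round below 0.04 rad and linear speed of light below 0.03 m/s), for 0.2 s.
2. the tab is squeezed and its end is swung up more than 0.1 rad about the hooks, while these are still in their slot and the light lies flat (value of joint tab above 0.003 m and angle between the x axis of diffuser and the x axis of light, either way round above 0.1 rad and distance between hooks and light_slot below 0.007 m and angle between light's own z axis and vertical below 0.1 rad and height (world z) of light_mid below 0.02 m), for 0.05 s.
At the end, for the whole second after the job is handed in: The diffuser lies flat (within 0.12 rad) and at rest on the felt of the tray, tab and grip bar up, its centre within 50 mm of the tray's centre along each of the tray's axes; the light lies flat (within 0.06 rad) on the counter, face up, clear of the stand and at rest (angle between light's own z axis and vertical below 0.06 rad and height (world z) of light_mid below 0.017 m and contact force between light and stand below 0.1 N and angle between diffuser's own z axis and vertical below 0.12 rad and height (world z) of diffuser_mid below 0.016 m and x of diffuser_mid in the frame of tray between -0.05 and 0.05 m and y of diffuser_mid in the frame of tray between -0.05 and 0.05 m and contact force between diffuser and tray above 0.1 N and linear speed of each of diffuser, light below 0.02 m/s); the robot touches nothing.
It fails at once if a pawn, the die, the sand timer or a paint pot is pushed more than 30 mm from its place (distance of any of pawn_0, pawn_2, die_0, sand_timer, paint_pot_0, paint_pot_1, paint_pot_2 from where it was at the start of the episode above 0.03 m).
It fails at once if the light is dropped (moves faster than 0.6 m/s out of the fingers) (contact force between light and the fingers below 0.05 N and linear speed of light above 0.6 m/s).
It fails at once if the diffuser is dropped (moves faster than 0.6 m/s out of the fingers and out of the light) (contact force between diffuser and the fingers below 0.05 N and contact force between diffuser and light below 0.05 N and linear speed of diffuser above 0.6 m/s and distance between hooks and light_slot above 0.02 m).
It also fails if it takes over 58 s, if anything falls off the work surface, if the arm or the gripper's body presses on something with over 40 N, if the wrist force passes 120 N, or if a joint passes its speed limit or range.

## Working session

There is one attempt and no reset: what is moved stays moved. The work goes in short steps, Python scripts to look and compute and a tool call to move; the robot and the scene stay as the last step left them, time stands still between calls to the robot, and variables do not carry over. Pictures are saved under pics/ and viewed, on a budget of 14 in all, crops included, one or two more only if the job needs it, and the job is handed in when it is done.

Besides the shell and the picture viewer there is one more tool, called by a JSON object that holds its "method" and its "body". move_arm: Moves the arm, as the interface text tells. Its arguments: {"type":"object","properties":{"plan":{"type":"array"},"force":{"type":"number"}},"required":["plan"]}

```bash
mkdir -p pics; ls; cat > h.py <<'E'
import numpy as np,cv2
from station import status,snapshot,manip
from scipy.spatial.transform import Rotation as R
def snap(n,f):
    s=snapshot(n); np.savez(f'pics/{f}.npz',**s); cv2.imwrite(f'pics/{f}.png',s['img'][:,:,::-1]); return s
def load(f): return dict(np.load(f'pics/{f}.npz'))
def cloud(s):
    v,u=np.mgrid[0:480,0:640]; d=s['depth']; K=s['mtx']
    p=np.stack([(u-K[0,2])/K[0,0]*d,-(v-K[1,2])/K[1,1]*d,-d],-1)
    return p@s['T'][:3,:3].T+s['T'][:3,3]
def proj(s,P):
    c=(np.atleast_2d(P)-s['T'][:3,3])@s['T'][:3,:3]; K=s['mtx']
    return np.stack([K[0,0]*c[:,0]/-c[:,2]+K[0,2],K[1,1]*-c[:,1]/-c[:,2]+K[1,2]],-1)
E
python3 - <<'E'
from h import *
for n in('scene','side'):
    s=snap(n,n+'0'); print(n,s['T'].round(3).tolist(),s['mtx'].tolist(),(s['depth']==0).mean())
print(status.sense())
a=cv2.imread('pics/scene0.png')
E
```

```text
pics
scene [[-0.807, 0.428, -0.406, 0.159], [-0.59, -0.576, 0.566, 0.532], [0.009, 0.697, 0.717, 0.769], [0.0, 0.0, 0.0, 1.0]] [[477.6551768417807, 0.0, 327.25680506143016], [0.0, 477.6551768417807, 250.75859649077856], [0.0, 0.0, 1.0]] 0.008831380208333333
side [[0.661, -0.595, 0.457, 0.969], [0.75, 0.531, -0.394, -0.374], [-0.008, 0.603, 0.797, 0.896], [0.0, 0.0, 0.0, 1.0]] [[446.70144541086904, 0.0, 317.85243134934717], [0.0, 446.70144541086904, 237.50854933963583], [0.0, 0.0, 1.0]] 0.003880208333333333
{'t': 0.1, 'q': array([ 1.08250900e+00,  5.28404964e-01,  1.43376234e+00, -2.96986695e-05,
        1.18142601e+00, -1.78490189e-01]), 'qd': array([ 0.00038079, -0.00104944, -0.0062489 ,  0.00076619, -0.00128669,
       -0.00020497]), 'tau': array([-1.61107137e-04, -4.43304420e+01, -1.78585160e+01, -2.34620193e-04,
        3.88831730e-03,  2.27171370e-05]), 'tcp_pos': array([0.19022677, 0.59471437, 0.25241569]), 'tool_rot': array([ 1.54274225e-01,  9.88027562e-01, -9.49744360e-04, -3.14378949e-04]), 'force': array([ 0.26607366, -0.86556253, -0.40333748]), 'ft_torque': array([-0.00989644,  0.00870167,  0.04480906]), 'finger_gap': 1.0001788904629807}
```

View pics/scene0.png

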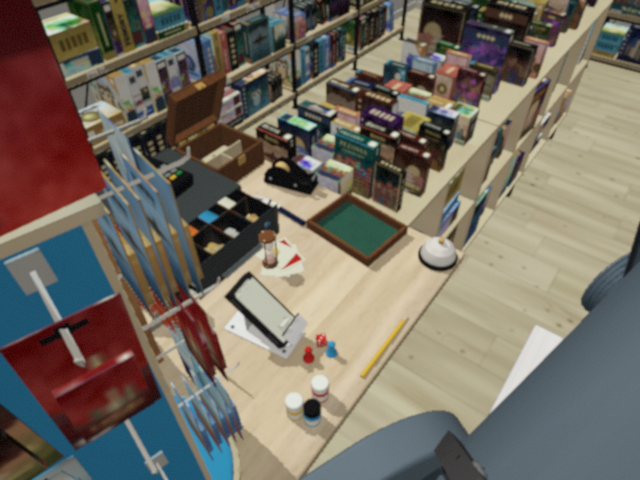

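View pics/side0.png

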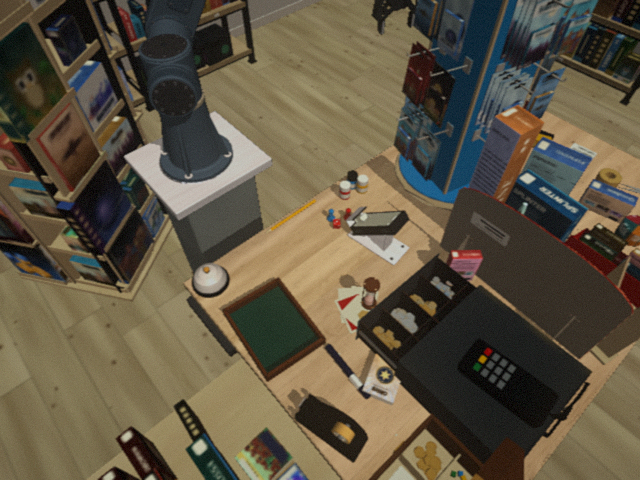

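```bash
python3 - <<'E'
from h import *
a=cv2.imread('pics/scene0.png')[260:370,210:345]; b=cv2.imread('pics/side0.png')[195:270,330:420]
a=cv2.resize(a,None,fx=4,fy=4,interpolation=2); b=cv2.resize(b,None,fx=5.0,fy=5.0,interpolation=2)
o=np.zeros((600,800,3),np.uint8); 
a=cv2.resize(a,(400,326));b=cv2.resize(b,(400,333)); o[:326,:400]=a;o[:333,400:]=b; cv2.imwrite('pics/c1.png',o[:334])
for n in('scene0','side0'):
    s=load(n);P=cloud(s)
    if n=='scene0': g=[(265,310),(250,290),(240,285),(285,345),(290,330),(300,310),(230,325),(252,276),(269,235),(320,385),(357,227),(308,360),(331,350),(320,340)]
    else: g=[(380,222),(360,215),(405,220),(370,235),(400,250),(371,285),(272,325),(350,185),(333,215),(345,218)]
    for u,v in g: print(n,u,v,P[v,u].round(3))
E
```

```text
scene0 265 310 [0.551 0.175 0.081]
scene0 250 290 [0.586 0.171 0.108]
scene0 240 285 [0.599 0.18  0.121]
scene0 285 345 [0.495 0.19  0.038]
scene0 290 330 [0.496 0.172 0.062]
scene0 300 310 [0.54  0.091 0.   ]
scene0 230 325 [0.622 0.204 0.008]
scene0 252 276 [0.603 0.147 0.112]
scene0 269 235 [0.669 0.027 0.085]
scene0 320 385 [0.395 0.219 0.047]
scene0 357 227 [ 0.58  -0.174  0.007]
scene0 308 360 [0.454 0.176 0.009]
scene0 331 350 [0.429 0.139 0.018]
scene0 320 340 [0.458 0.134 0.02 ]
side0 380 222 [0.573 0.157 0.097]
side0 360 215 [0.499 0.171 0.044]
side0 405 220 [0.613 0.195 0.109]
side0 370 235 [0.54  0.169 0.005]
side0 400 250 [0.622 0.19  0.006]
side0 371 285 [0.674 0.027 0.086]
side0 272 325 [ 0.572 -0.166  0.005]
side0 350 185 [0.393 0.241 0.02 ]
side0 333 215 [0.428 0.146 0.002]
side0 345 218 [0.457 0.161 0.003]
```

View pics/c1.png

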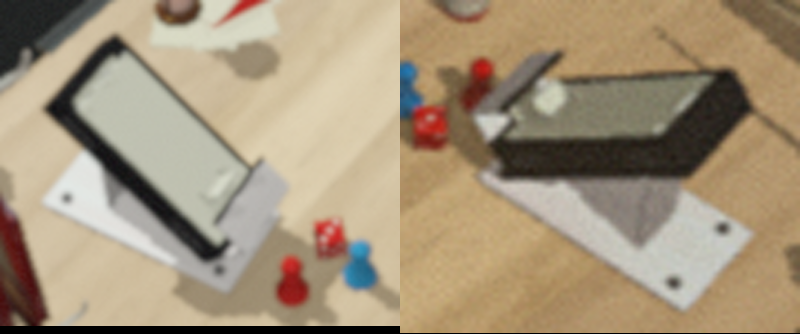

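```bash
cat >> h.py <<'E'
def fitlight(P,n0,zmin=.03,ctr=None,rad=.12,xr=None):
    """plane fit with normal near n0 -> centre of top face, axes"""
    Q=P[np.isfinite(P).all(-1)]
    Q=Q[(np.abs(Q-ctr)<rad).all(-1)&(Q[:,2]>zmin)]
    rng=np.random.default_rng(0);best=None
    for _ in range(2000):
        a,b,c=Q[rng.choice(len(Q),3,False)];n=np.cross(b-a,c-a);l=np.linalg.norm(n)
        if l<1e-5: continue
        n/=l;n*=np.sign(n[2])
        if n@n0<.95: continue
        m=np.abs((Q-a)@n)<.0025
        if best is None or m.sum()>best.sum(): best=m
    I=Q[best];c=I.mean(0);n=np.linalg.svd(I-c)[2][2];n*=np.sign(n[2])
    I=Q[np.abs((Q-c)@n)<.004]
    x=np.array([1,0,0])-n*n[0];x/=np.linalg.norm(x);y=np.cross(n,x)
    r=cv2.minAreaRect(np.stack([(I-c)@x,(I-c)@y],1).astype(np.float32))
    (u,v),(w,h),ang=r
    if w<h: ang-=90;w,h=h,w
    ang=(ang+90)%180-90;t=np.radians(ang)
    X=np.cos(t)*x+np.sin(t)*y
    return c+u*x+v*y,X,np.cross(n,X),n,(w,h),len(I)
E
python3 - <<'E'
from h import *
n0=np.array([-np.sin(.698),0,np.cos(.698)])
for n in('scene0','side0'):
    P=cloud(load(n))
    for r in fitlight(P,n0,ctr=np.array([.55,.18,.09]),rad=.1): print(n,np.round(r,4))
    # tray: walls top z~.026
    Q=P[np.isfinite(P).all(-1)];Q=Q[(abs(Q[:,0]-.58)<.16)&(abs(Q[:,1]+.17)<.13)&(abs(Q[:,2]-.026)<.004)]
    print('tray',cv2.minAreaRect(Q[:,:2].astype(np.float32)),len(Q))
    img=load(n)['img'].astype(int);m=(img[...,1]>img[...,0]+15)&(img[...,1]>img[...,2]+3)
    F=P[m];F=F[(abs(F[:,0]-.58)<.13)&(abs(F[:,1]+.17)<.12)&(F[:,2]<.012)];print('felt',cv2.minAreaRect(F[:,:2].astype(np.float32)),len(F),F[:,2].mean())
E
```

```text
scene0 [0.5511 0.1692 0.0793]
scene0 [0.7576 0.1128 0.6429]
scene0 [-0.1458  0.9893 -0.0017]
scene0 [-0.6362 -0.0924  0.766 ]
scene0 [0.1417 0.0626]
scene0 1984
tray ((0.567885160446167, -0.13282863795757294), (0.21655027568340302, 0.2809861898422241), 83.70889282226562) 833
felt ((0.5828873515129089, -0.17706537246704102), (0.11335043609142303, 0.15711042284965515), 83.2356185913086) 2101 0.004618053478648434
side0 [0.5496 0.167  0.0789]
side0 [0.7657 0.1181 0.6323]
side0 [-0.1598  0.9871  0.0091]
side0 [-0.623  -0.1081  0.7747]
side0 [0.1456 0.0625]
side0 663
tray ((0.5780521035194397, -0.13679465651512146), (0.20970845222473145, 0.3015787899494171), 83.82006072998047) 1120
felt ((0.5746595859527588, -0.16696208715438843), (0.1242235004901886, 0.158164843916893), 83.31939697265625) 2483 0.004524731918836914
```

```bash
cat >> h.py <<'E'
def axes(psi,pitch):
    """light-like frame rotation: x along yaw psi, tilted up by pitch"""
    return (R.from_euler('z',psi)*R.from_euler('y',-pitch)).as_matrix()
def tool_side(L): return np.stack([-L[:,0],L[:,1],-L[:,2]],1)   # jaws along light y
def num(p0,R0,p,Rm):
    d=R0.T@(np.array(p)-p0)/.1; r=R.from_matrix(R0.T@Rm).as_rotvec()/(np.pi/4)
    return np.r_[r,d].round(3).tolist()
def now():
    s=status.sense(); return s['tcp_pos'],R.from_quat(s['tool_rot']).as_matrix()
E
python3 - <<'E'
from h import *
p,R0=now()
L=axes(.15,np.radians(40));T=tool_side(L);top=np.array([.5505,.168,.079])
Lf=tool_side(axes(.15,0))
W=[([.20,.45,.25],R0),([.26,.34,.25],R0),([.36,.23,.25],Lf),([.43,.17,.24],Lf),(top+.09*L[:,2],T),(top-.002*L[:,2],T)]
for q,M in W: print(np.round(q,3),num(p,R0,q,M)); p,R0=q,M
E
```

```text
[0.2  0.45 0.25] [0.0, 0.0, 0.0, -0.534, -1.348, 0.027]
[0.26 0.34 0.25] [0.0, 0.0, 0.0, -0.907, -0.865, 0.001]
[0.36 0.23 0.25] [-0.002, -0.001, -0.585, -1.288, -0.743, 0.001]
[0.43 0.17 0.24] [0.0, 0.0, 0.0, -0.602, -0.698, 0.1]
[0.493 0.159 0.148] [-0.0, -0.889, 0.0, -0.61, -0.2, 0.921]
[0.552 0.168 0.077] [0.0, 0.0, 0.0, 0.0, 0.0, 0.92]
```

{"method": "move_arm", "body": {"plan": [[[0,0,0,-0.05,-0.12,0,0],[0,0,0,-0.12,-0.3,0,0],[0,0,0,-0.2,-0.5,0,0],[0,0,0,-0.28,-0.7,0,0],[0,0,0,-0.34,-0.85,0,0],[0,0,0,-0.38,-0.95,0,0],[0,0,0,-0.4,-1.0,0,0],[0,0,0,-0.4,-1.0,0,0]]]}}

```text
t: 1.1
tcp_pos: [0.1982, 0.4878, 0.2534]
tool_rot: [0.154, 0.988, 0.0, 0.0]
force: [-0.2, -0.0, -0.0]
finger_gap: 1.0
```

{"method": "move_arm", "body": {"plan": [[[0,0,0,-0.07,-0.12,0,0],[0,0,0,-0.2,-0.3,0,0],[0,0,0,-0.35,-0.5,0,0],[0,0,0,-0.5,-0.7,0,0],[0,0,0,-0.64,-0.85,0,0],[0,0,0,-0.75,-0.95,0,0],[0,0,0,-0.8,-1.0,0,0],[0,0,0,-0.8,-1.0,0,0]]]}}

```text
t: 2.1
tcp_pos: [0.2441, 0.3681, 0.2533]
tool_rot: [0.155, 0.988, 0.0, -0.0]
force: [0.1, 0.7, 1.2]
finger_gap: 1.003
```

```bash
python3 - <<'E'
from h import *
p,R0=now();print(p,status.sense()['q'].round(2),status.sense()['t'])
L=axes(.15,np.radians(40));T=tool_side(L);top=np.array([.5505,.168,.079])
Lf=tool_side(axes(.15,0))
W=[([.35,.25,.25],Lf),([.43,.17,.24],Lf),(top+.09*L[:,2],T),(top-.002*L[:,2],T)]
for q,M in W: print(np.round(q,3),num(p,R0,q,M)); p,R0=q,M
E
```

```text
[0.24409924 0.36811327 0.25334414] [ 0.73  0.28  1.87  0.    0.99 -0.53] 2.1
[0.35 0.25 0.25] [0.0, 0.0, -0.586, -1.369, -0.801, 0.033]
[0.43 0.17 0.24] [0.0, 0.0, 0.0, -0.671, -0.911, 0.1]
[0.493 0.159 0.148] [-0.0, -0.889, 0.0, -0.61, -0.2, 0.921]
[0.552 0.168 0.077] [0.0, 0.0, 0.0, 0.0, 0.0, 0.92]
```

{"method": "move_arm", "body": {"plan": [[[0,0,-0.05,-0.1,-0.1,0,0],[0,0,-0.15,-0.25,-0.25,0,0],[0,0,-0.25,-0.42,-0.4,0,0],[0,0,-0.35,-0.6,-0.55,0,0],[0,0,-0.45,-0.78,-0.7,0,0],[0,0,-0.52,-0.9,-0.8,0,0],[0,0,-0.585,-1,-0.8,0,0],[0,0,-0.585,-1,-0.8,0,0]]]}}

```text
t: 3.1
tcp_pos: [0.3154, 0.2619, 0.2534]
tool_rot: [-0.074, 0.997, 0.0, 0.0]
force: [-0.0, -0.5, -1.0]
finger_gap: 0.998
```

```bash
python3 - <<'E'
from h import *
p,R0=now();print(p,status.sense()['q'].round(2),status.sense()['t'])
L=axes(.15,np.radians(40));T=tool_side(L);top=np.array([.5505,.168,.079])
Lf=tool_side(axes(.15,0))
W=[([.41,.185,.24],tool_side(axes(.15,.4))),(top+.09*L[:,2],T),(top-.002*L[:,2],T)]
for q,M in W: print(np.round(q,3),num(p,R0,q,M)); p,R0=q,M
E
```

```text
[0.31540477 0.26188928 0.25339608] [ 0.42  0.24  1.94  0.    0.96 -1.3 ] 3.1
[0.41  0.185 0.24 ] [0.0, -0.508, -0.002, -0.822, -0.901, 0.134]
[0.493 0.159 0.148] [-0.0, -0.38, -0.0, -0.365, -0.378, 1.154]
[0.552 0.168 0.077] [0.0, 0.0, 0.0, 0.0, 0.0, 0.92]
```

{"method": "move_arm", "body": {"plan": [[[0,-0.05,0,-0.08,-0.09,0.01,0],[0,-0.13,0,-0.22,-0.24,0.03,0],[0,-0.22,0,-0.36,-0.4,0.06,0],[0,-0.31,0,-0.52,-0.57,0.08,0],[0,-0.4,0,-0.66,-0.72,0.1,0],[0,-0.47,0,-0.77,-0.85,0.12,0],[0,-0.508,0,-0.82,-0.9,0.134,0],[0,-0.508,0,-0.82,-0.9,0.134,0]]]}}

```text
t: 4.1
tcp_pos: [0.4085, 0.1849, 0.2396]
tool_rot: [-0.073, 0.978, 0.015, 0.197]
force: [0.0, 0.2, -0.2]
finger_gap: 1.001
```

{"method": "move_arm", "body": {"plan": [[[0,-0.05,0,-0.05,-0.05,0.12,0],[0,-0.12,0,-0.11,-0.12,0.3,0],[0,-0.2,0,-0.18,-0.19,0.5,0],[0,-0.28,0,-0.26,-0.26,0.7,0],[0,-0.34,0,-0.32,-0.32,0.85,0],[0,-0.38,0,-0.36,-0.37,0.95,0],[0,-0.38,0,-0.365,-0.378,1.0,0],[0,-0.38,0,-0.365,-0.378,1.0,0]]]}}

```text
t: 5.1
tcp_pos: [0.5054, 0.1735, 0.2101]
tool_rot: [-0.069, 0.949, 0.016, 0.307]
force: [-0.4, -0.5, -0.1]
finger_gap: 1.001
```

```bash
python3 - <<'E'
from h import *
p,R0=now();print(p,status.sense()['q'].round(2),status.sense()['t'])
s=snap('wrist','w1');P=cloud(s)
n0=np.array([-np.sin(.698),0,np.cos(.698)])
f=fitlight(P,n0,ctr=np.array([.55,.168,.08]),rad=.1)
for r in f:print(np.round(r,4))
L=axes(.15,np.radians(40));T=tool_side(L);top=np.array([.5505,.168,.079])
print(num(p,R0,top-.002*L[:,2],T))
print('light in tool',R0.T@(f[0]-p), (R0.T@np.array(f[1])).round(3))
E
```

```text
[0.50544996 0.17345787 0.21009055] [ 0.12  0.39  2.12  1.23  0.   -2.82] 5.1
[0.5537 0.1674 0.0793]
[0.7573 0.1135 0.6431]
[-0.1471  0.9891 -0.0014]
[-0.6362 -0.0936  0.7658]
[0.1393 0.0604]
14068
[-0.02, -0.094, -0.0, 0.41, -0.101, 1.341]
light in tool [ 0.03846591 -0.01119667  0.13371087] [-0.997 -0.001 -0.074]
```

View pics/w1.png

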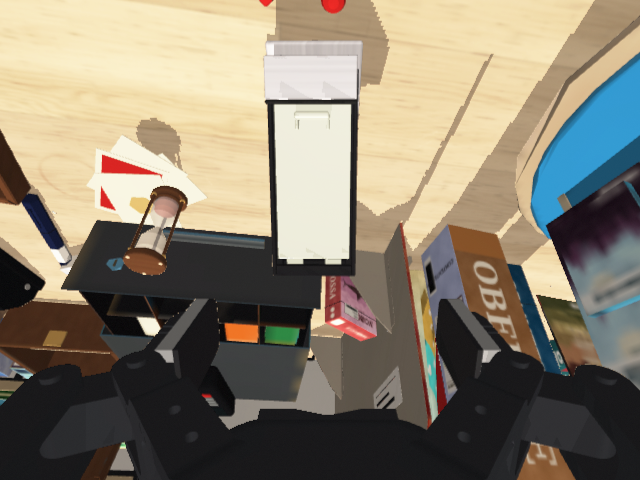

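```bash
python3 - <<'E'
from h import *
p,R0=now()
T=tool_side(axes(.15,.2))
print(num(p,R0,[.47,.165,.23],T))
E
```

```text
[-0.019, 0.54, -0.005, 0.177, -0.037, -0.372]
```

{"method": "move_arm", "body": {"plan": [[[0,0.06,0,0.02,0,-0.05,0],[0,0.14,0,0.05,-0.01,-0.1,0],[0,0.22,0,0.08,-0.02,-0.17,0],[0,0.31,0,0.1,-0.03,-0.24,0],[0,0.4,0,0.13,-0.04,-0.3,0],[0,0.48,0,0.16,-0.04,-0.35,0],[0,0.54,0,0.18,-0.04,-0.37,0],[0,0.54,0,0.18,-0.04,-0.37,0]]]}}

```text
t: 6.15
tcp_pos: [0.4702, 0.1639, 0.23]
tool_rot: [-0.07, 0.992, -0.0, 0.101]
force: [0.3, -0.8, 0.1]
finger_gap: 0.997
```

```bash
python3 - <<'E'
from h import *
p,R0=now();print(p,status.sense()['q'].round(2),status.sense()['t'])
print(R.from_matrix(tool_side(axes(.15,.2)).T@R0).as_rotvec())
L=axes(.149,np.radians(40));T=tool_side(axes(.149,np.radians(20)));top=np.array([.553,.1675,.079])
g=top-.003*L[:,2]
for q in(g-.07*T[:,2],g): print(q.round(3),num(p,R0,q,T));p,R0=q,T
E
```

```text
[0.47022477 0.16390413 0.22997861] [ 0.12  0.33  1.9  -0.01  0.71 -1.59] 6.15
[ 0.0163003  -0.00093691  0.00799145]
[0.531 0.164 0.142] [-0.021, -0.189, -0.007, -0.418, -0.069, 0.979]
[0.555 0.168 0.077] [0.0, 0.0, 0.0, -0.0, 0.0, 0.7]
```

{"method": "move_arm", "body": {"plan": [[[-0.02,-0.02,-0.01,-0.04,-0.01,0.1,0],[-0.02,-0.05,-0.01,-0.11,-0.02,0.26,0],[-0.02,-0.09,-0.01,-0.18,-0.03,0.43,0],[-0.02,-0.12,-0.01,-0.26,-0.04,0.61,0],[-0.02,-0.15,-0.01,-0.33,-0.05,0.77,0],[-0.02,-0.18,-0.01,-0.39,-0.06,0.9,0],[-0.02,-0.19,-0.01,-0.42,-0.07,0.98,0],[-0.02,-0.19,-0.01,-0.42,-0.07,0.98,0]]]}}

```text
t: 7.15
tcp_pos: [0.5304, 0.1639, 0.1414]
tool_rot: [-0.074, 0.982, 0.013, 0.172]
force: [-0.8, 0.6, 0.3]
finger_gap: 1.002
```

```bash
python3 - <<'E'
from h import *
p,R0=now();print(p,status.sense()['q'].round(2),status.sense()['t'])
s=snap('wrist','w2');P=cloud(s)
L=axes(.149,np.radians(40))
f=fitlight(P,L[:,2],ctr=np.array([.553,.168,.08]),rad=.1)
for r in f:print(np.round(r,4))
T=tool_side(axes(.149,np.radians(20)));top=np.array([.553,.1675,.079])
g=top-.003*L[:,2];print(num(p,R0,g,T))
print((R0.T@(f[0]-p)).round(4),(R0.T@f[2]).round(3))
E
```

```text
bash:   777 Killed                     python3 - <<'E'
from h import *
p,R0=now();print(p,status.sense()['q'].round(2),status.sense()['t'])
s=snap('wrist','w2');P=cloud(s)
L=axes(.149,np.radians(40))
f=fitlight(P,L[:,2],ctr=np.array([.553,.168,.08]),rad=.1)
for r in f:print(np.round(r,4))
T=tool_side(axes(.149,np.radians(20)));top=np.array([.553,.1675,.079])
g=top-.003*L[:,2];print(num(p,R0,g,T))
print((R0.T@(f[0]-p)).round(4),(R0.T@f[2]).round(3))
E
```

```bash
sed -i 's/np.linalg.svd(I-c)\[2\]/np.linalg.svd(I-c,full_matrices=False)[2]/' h.py; python3 - <<'E'
from h import *
import os
p,R0=now();print(p,status.sense()['q'].round(2),status.sense()['t'])
s=load('w2') if os.path.exists('pics/w2.npz') else snap('wrist','w2');P=cloud(s)[::2,::2]
L=axes(.149,np.radians(40))
f=fitlight(P,L[:,2],ctr=np.array([.553,.168,.08]),rad=.1)
for r in f:print(np.round(r,4))
T=tool_side(axes(.149,np.radians(20)));top=np.array([.553,.1675,.079])
g=top-.003*L[:,2];print(num(p,R0,g,T))
print((R0.T@(f[0]-p)).round(4),(R0.T@f[2]).round(3))
E
```

```text
[0.53049266 0.16395203 0.14181872] [ 0.09  0.54  1.95  0.07  0.31 -1.7 ] 7.2
[0.5604 0.1684 0.0848]
[0.7586 0.1042 0.6431]
[-0.1437  0.9896  0.0091]
[-0.6355 -0.0993  0.7657]
[0.1202 0.0596]
5873
[0.0, -0.001, 0.003, -0.01, 0.002, 0.696]
[-0.009  -0.0001  0.0639] [-0.01   1.    -0.007]
```

{"method": "move_arm", "body": {"plan": [[[0,0,0,0,0,0.08,0],[0,0,0,0,0,0.18,0],[0,0,0,0,0,0.3,0],[0,0,0,-0.01,0,0.42,0],[0,0,0,-0.01,0,0.54,0],[0,0,0,-0.01,0,0.64,0],[0,0,0,-0.01,0,0.7,0],[0,0,0,-0.01,0,0.7,0]]]}}

```text
t: 8.2
tcp_pos: [0.5552, 0.1676, 0.0759]
tool_rot: [-0.074, 0.982, 0.013, 0.173]
force: [-0.6, -0.1, -0.4]
finger_gap: 1.002
```

```bash
python3 - <<'E'
from h import *
p,R0=now();print(p,status.sense()['q'].round(2),status.sense()['t'],status.sense()['force'].round(1))
L=axes(.149,np.radians(40))
top=np.array([.553,.1675,.079]);print((L.T@(p-top)).round(4))
s=snap('scene','s2');cv2.imwrite('pics/c2.png',cv2.resize(s['img'][200:370,200:360,::-1],None,fx=4,fy=4)[:600])
E
```

```text
[0.55524882 0.1675657  0.07592987] [ 0.09  0.69  1.92  0.11  0.19 -1.73] 8.2 [-0.6 -0.1 -0.4]
[-0.0003 -0.0003 -0.0038]
```

View pics/c2.png

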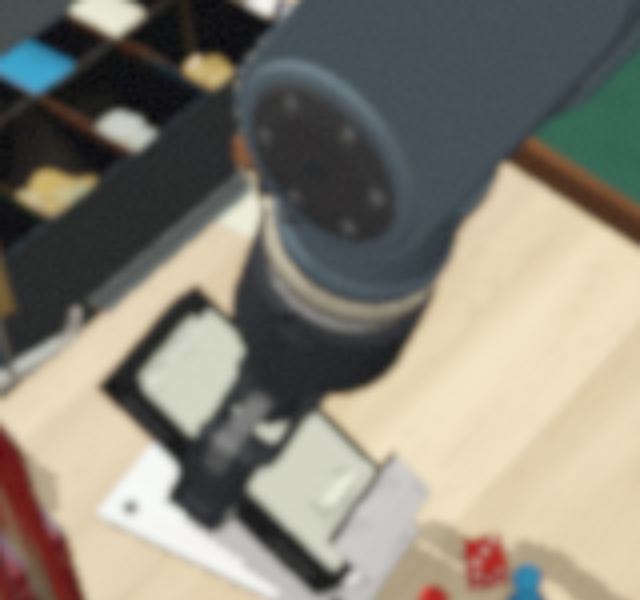

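{"method": "move_arm", "body": {"plan": [[[0,0,0,0,0,-0.03,0],[0,0,0,0,0,-0.03,0.2],[0,0,0,0,0,-0.03,0.4],[0,0,0,0,0,-0.03,1],[0,0,0,0,0,-0.03,1],[0,0,0,0,0,-0.03,1],[0,0,0,0,0,-0.03,1],[0,0,0,0,0,-0.03,1]]], "force": 60}}

```text
t: 9.25
tcp_pos: [0.5542, 0.1678, 0.0803]
tool_rot: [-0.074, 0.982, 0.013, 0.174]
force: [-3.3, 0.9, 6.2]
finger_gap: 0.69
```

```bash
python3 - <<'E'
from h import *
p,R0=now();L=axes(.149,np.radians(40));print(status.sense()['force'].round(1),status.sense()['q'].round(2))
A=p+.05*L[:,0]; B=A+np.array([-.03,-.02,.07])
for q in(A,B):print(num(p,R0,q,R0));p=q
# flat target: light centre top at (.53,.01,.026), yaw 0: tool tilt back 20deg
T=tool_side(axes(.0,np.radians(-20)));Lf=np.eye(3)
for z in(.08,.03,.005): print('t',num(p,R0,[.53,.01,.026+z],T)); p,R0=np.array([.53,.01,.026+z]),T
E
```

```text
[-3.3  0.9  6.2] [ 0.09  0.68  1.92  0.1   0.2  -1.73]
[0.0, 0.0, 0.0, -0.47, -0.001, -0.171]
[0.0, 0.0, 0.0, 0.067, -0.153, -0.77]
t [-0.0, 0.888, 0.196, 0.763, -1.37, 0.536]
t [0.0, 0.0, 0.0, -0.171, 0.0, 0.47]
t [0.0, 0.0, 0.0, -0.086, 0.0, 0.235]
```

{"method": "move_arm", "body": {"plan": [[[0,0,0,-0.04,0,-0.015,1],[0,0,0,-0.1,0,-0.037,1],[0,0,0,-0.18,0,-0.066,1],[0,0,0,-0.26,0,-0.095,1],[0,0,0,-0.34,0,-0.124,1],[0,0,0,-0.42,0,-0.153,1],[0,0,0,-0.47,0,-0.171,1],[0,0,0,-0.47,0,-0.171,1]]]}}

```text
t: 10.25
tcp_pos: [0.5898, 0.173, 0.1104]
tool_rot: [-0.074, 0.983, 0.013, 0.17]
force: [-5.6, -0.8, -0.9]
finger_gap: 0.69
```

{"method": "move_arm", "body": {"plan": [[[0,0,0,0.01,0,-0.08,1],[0,0,0,0.02,-0.02,-0.2,1],[0,0,0,0.03,-0.05,-0.34,1],[0,0,0,0.04,-0.08,-0.48,1],[0,0,0,0.05,-0.11,-0.6,1],[0,0,0,0.06,-0.14,-0.7,1],[0,0,0,0.07,-0.15,-0.77,1],[0,0,0,0.07,-0.15,-0.77,1]]]}}

```text
t: 11.25
tcp_pos: [0.5619, 0.1533, 0.1819]
tool_rot: [-0.074, 0.982, 0.013, 0.173]
force: [0.3, 0.5, -5.5]
finger_gap: 0.689
```

```bash
python3 - <<'E'
from h import *
p,R0=now();s=status.sense();print(p,s['force'].round(1),s['ft_torque'].round(2),s['q'].round(2),s['finger_gap'])
T=tool_side(axes(.0,np.radians(-20)))
for z in(.10,.03,.005): print('t',num(p,R0,[.53,.01,.026+z],T)); p,R0=np.array([.53,.01,.026+z]),T
s=snap('scene','s3');snap('side','d3')
E
```

```text
[0.56190499 0.15334795 0.18194894] [ 0.3  0.5 -5.5] [-0.07  0.5  -0.01] [ 0.06  0.49  1.85  0.07  0.45 -1.72] 0.6885505738595076
t [-0.001, 0.888, 0.196, 0.69, -1.369, 0.345]
t [0.0, 0.0, 0.0, -0.239, 0.0, 0.658]
t [0.0, 0.0, 0.0, -0.086, 0.0, 0.235]
```

View pics/d3.png

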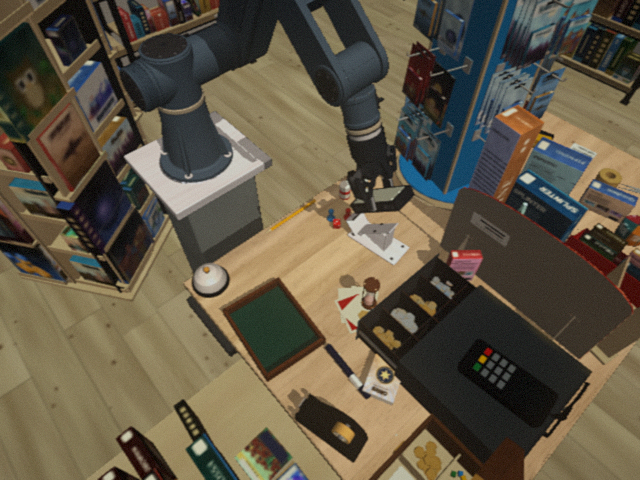

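{"method": "move_arm", "body": {"plan": [[[0,0.08,0.02,0.05,-0.1,0.02,1],[0,0.2,0.04,0.13,-0.25,0.06,1],[0,0.34,0.08,0.22,-0.42,0.1,1],[0,0.5,0.11,0.31,-0.6,0.15,1],[0,0.66,0.14,0.4,-0.78,0.2,1],[0,0.8,0.18,0.47,-0.92,0.24,1],[0,0.888,0.196,0.5,-1.0,0.25,1],[0,0.888,0.196,0.5,-1.0,0.25,1]]]}}

```text
t: 12.35
tcp_pos: [0.5409, 0.0482, 0.1393]
tool_rot: [0.0, 0.985, -0.0, -0.172]
force: [-0.1, 0.6, -6.7]
finger_gap: 0.688
```

```bash
python3 - <<'E'
from h import *
p,R0=now();s=status.sense();print(p,s['force'].round(1),s['ft_torque'].round(2),s['q'].round(2),s['finger_gap'])
T=tool_side(axes(.0,np.radians(-20)))
for z in(.06,.02,.003): print('t',num(p,R0,[.53,.01,.026+z],T)); p,R0=np.array([.53,.01,.026+z]),T
E
```

```text
[0.54093759 0.04821439 0.13933107] [-0.1  0.6 -6.7] [ 0.01 -0.53 -0.01] [-0.1   0.7   1.51 -0.04  1.28 -1.65] 0.6884093343493592
t [-0.0, 0.003, -0.001, -0.079, -0.382, 0.539]
t [0.0, 0.0, 0.0, -0.137, 0.0, 0.376]
t [0.0, 0.0, 0.0, -0.058, 0.0, 0.16]
```

{"method": "move_arm", "body": {"plan": [[[0,0,0,-0.01,-0.04,0.06,1],[0,0,0,-0.03,-0.1,0.16,1],[0,0,0,-0.05,-0.18,0.27,1],[0,0,0,-0.07,-0.26,0.38,1],[0,0,0,-0.08,-0.32,0.48,1],[0,0,0,-0.09,-0.36,0.55,1],[0,0,0,-0.1,-0.38,0.58,1],[0,0,0,-0.1,-0.38,0.58,1]]]}}

```text
t: 13.35
tcp_pos: [0.5286, 0.0107, 0.0829]
tool_rot: [0.0, 0.985, -0.0, -0.174]
force: [-0.2, 0.8, -6.4]
finger_gap: 0.688
```

```bash
python3 - <<'E'
from h import *
p,R0=now();s=status.sense();print(p,s['force'].round(1),s['ft_torque'].round(2),s['q'].round(2),s['t'])
for n in('scene','side'):
    s=snap(n,n+'4')
    try:
      for r in fitlight(cloud(s),np.array([0,0,1.]),ctr=p,rad=.1,zmin=.035): print(n,np.round(r,4))
    except Exception as e: print(n,e)
a=load('scene4')['img'][170:350,220:400,::-1];b=load('side4')['img'][180:360,250:430,::-1]
cv2.imwrite('pics/c4.png',cv2.resize(np.hstack([a,b]),(800,400)))
E
```

```text
[0.52861206 0.0107034  0.08286697] [-0.2  0.8 -6.4] [-0.01 -0.52  0.06] [-0.16  0.77  1.57 -0.06  1.15 -1.7 ] 13.35
scene [0.5187 0.0131 0.0836]
scene [ 0.9749 -0.2228 -0.0012]
scene [ 0.2228  0.9749 -0.0015]
scene [0.0015 0.0012 1.    ]
scene [0.1378 0.0883]
scene 1098
side [0.525  0.0074 0.0838]
side [ 1.0e+00 -4.0e-04 -1.4e-03]
side [4.0e-04 1.0e+00 1.1e-03]
side [ 0.0014 -0.0011  1.    ]
side [0.1422 0.0671]
side 857
```

View pics/c4.png

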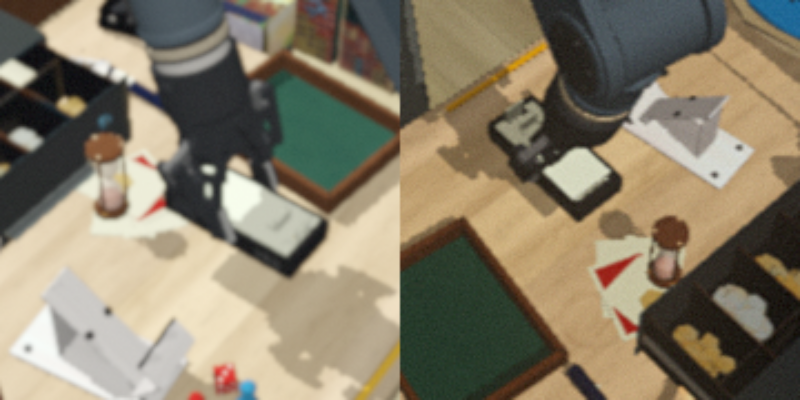

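{"method": "move_arm", "body": {"plan": [[[0,0,0,-0.024,0,0.066,1],[0,0,0,-0.055,0,0.15,1],[0,0,0,-0.089,0,0.244,1],[0,0,0,-0.12,0,0.329,1],[0,0,0,-0.147,0,0.404,1],[0,0,0,-0.168,0,0.46,1],[0,0,0,-0.181,0,0.498,1],[0,0,0,-0.188,0,0.517,1]]]}}

```text
t: 14.45
tcp_pos: [0.5284, 0.0107, 0.0278]
tool_rot: [0.0, 0.985, -0.0, -0.174]
force: [0.7, 0.4, -5.7]
finger_gap: 0.691
```

{"method": "move_arm", "body": {"plan": [[[0,0,0,-0.002,0,0.006,1],[0,0,0,-0.004,0,0.012,1],[0,0,0,-0.005,0,0.014,1],[0,0,0,-0.006,0,0.016,1],[0,0,0,-0.006,0,0.017,1],[0,0,0,-0.007,0,0.018,1],[0,0,0,-0.007,0,0.019,1],[0,0,0,-0.007,0,0.019,1]]]}}

```text
t: 15.45
tcp_pos: [0.5284, 0.0107, 0.0259]
tool_rot: [0.0, 0.985, -0.0, -0.174]
force: [0.0, -0.2, -6.6]
finger_gap: 0.689
```

```bash
python3 - <<'E'
from h import *
p,R0=now();s=status.sense();print(p,s['force'].round(1),s['ft_torque'].round(2),s['q'].round(2),s['t'])
s=snap('side','side5')
for r in fitlight(cloud(s),np.array([0,0,1.]),ctr=np.array([.528,.01,.03]),rad=.1,zmin=.015): print(np.round(r,4))
E
```

```text
[0.52842574 0.01072013 0.02593595] [ 0.  -0.2 -6.6] [ 0.04 -0.49 -0.01] [-0.16  0.86  1.58 -0.06  1.05 -1.69] 15.45
[ 0.5241 -0.0247  0.0267]
[ 1.     -0.0059 -0.0015]
[0.0059 1.     0.0062]
[ 0.0015 -0.0062  1.    ]
[0.1419 0.1304]
769
```

{"method": "move_arm", "body": {"plan": [[[0,0,0,-0.002,0,0.005,1],[0,0,0,-0.003,0,0.009,1],[0,0,0,-0.003,0,0.009,1],[0,0,0,-0.003,0,0.009,0.25],[0,0,0,-0.003,0,0.009,0.2],[0,0,0,-0.003,0,0.009,0.1],[0,0,0,-0.003,0,0.009,0],[0,0,0,-0.003,0,0.009,0]]]}}

```text
t: 16.5
tcp_pos: [0.5284, 0.0107, 0.025]
tool_rot: [0.0, 0.985, -0.0, -0.174]
force: [0.4, -0.1, 0.1]
finger_gap: 0.999
```

```bash
python3 - <<'E'
from h import *
p,R0=now();s=status.sense();print(p,s['force'].round(1),s['ft_torque'].round(2),s['q'].round(2),s['finger_gap'])
# retreat along -tool z 110mm then overhead the grip bar, tool down, jaws along light x
A=p-.09*R0[:,2];print(num(p,R0,A,R0))
# tool y along light x: options
for sg in(1,-1):
    M=np.stack([[0,sg,0],[sg,0,0],[0,0,-1]],1).astype(float)
    print(sg,np.linalg.det(M),num(A,R0,[.48,.01,.12],M))
E
```

```text
[0.52837673 0.0107172  0.02497094] [ 0.4 -0.1  0.1] [ 0.07 -0.19 -0.02] [-0.16  0.86  1.58 -0.06  1.05 -1.69] 0.9991417331694828
[0.0, 0.0, 0.0, 0.0, -0.0, -0.9]
1 1.0 [-0.35, -0.349, 1.978, 0.78, -0.008, 0.173]
-1 1.0 [0.349, -0.35, -1.978, 0.78, -0.008, 0.173]
```

{"method": "move_arm", "body": {"plan": [[[0,0,0,0,0,-0.06,0],[0,0,0,0,0,-0.16,0],[0,0,0,0,0,-0.3,0],[0,0,0,0,0,-0.46,0],[0,0,0,0,0,-0.63,0],[0,0,0,0,0,-0.79,0],[0,0,0,0,0,-0.9,0],[0,0,0,0,0,-0.9,0]]]}}

```text
t: 17.5
tcp_pos: [0.5601, 0.0107, 0.1105]
tool_rot: [0.0, 0.985, -0.0, -0.173]
force: [0.1, 0.2, -0.8]
finger_gap: 1.004
```

{"method": "move_arm", "body": {"plan": [[[0,-0.06,0.1,0.1,0,-0.05,0.1],[0,-0.15,0.25,0.24,0,-0.1,0.2],[0,-0.24,0.4,0.4,0,-0.12,0.3],[0,-0.3,0.55,0.55,0,-0.14,0.4],[0,-0.34,0.7,0.66,0,-0.16,0.45],[-0.05,-0.37,0.82,0.74,0,-0.18,0.45],[-0.08,-0.4,0.95,0.78,0,-0.2,0.45],[-0.1,-0.42,1.0,0.78,0,-0.2,0.45]]]}}

```text
t: 18.5
tcp_pos: [0.492, 0.0109, 0.1548]
tool_rot: [0.382, 0.924, -0.029, -0.001]
force: [0.1, 0.3, -0.1]
finger_gap: 0.555
```

```bash
python3 - <<'E'
from h import *
p,R0=now();s=status.sense();print(p,s['q'].round(2),s['finger_gap'],s['t'])
M=np.stack([[0,1,0],[1,0,0],[0,0,-1]],1).astype(float)
print(num(p,R0,[.48,.01,.15],M))
E
```

```text
[0.49203065 0.01090846 0.15484079] [-0.17  0.51  1.84 -0.08  0.81 -0.9 ] 0.5545762853428285 18.5
[-0.056, 0.052, 1.001, 0.08, -0.089, 0.052]
```

{"method": "move_arm", "body": {"plan": [[[-0.01,0.01,0.12,0.01,-0.01,0.01,0.45],[-0.02,0.02,0.3,0.02,-0.02,0.01,0.45],[-0.03,0.03,0.48,0.03,-0.03,0.02,0.45],[-0.04,0.04,0.64,0.05,-0.05,0.03,0.45],[-0.05,0.05,0.8,0.06,-0.07,0.04,0.45],[-0.055,0.05,0.93,0.07,-0.08,0.05,0.45],[-0.056,0.052,1.0,0.08,-0.09,0.05,0.45],[-0.056,0.052,1.0,0.08,-0.09,0.05,0.45]]]}}

```text
t: 19.5
tcp_pos: [0.4805, 0.0098, 0.15]
tool_rot: [0.706, 0.708, 0.0, -0.0]
force: [-0.2, 0.4, -0.9]
finger_gap: 0.549
```

```bash
python3 - <<'E'
from h import *
p,R0=now();s=status.sense();print(p,s['q'].round(2),s['finger_gap'],s['t'])
s=snap('wrist','w6');P=cloud(s)
for r in fitlight(P[::2,::2],np.array([0,0,1.]),ctr=np.array([.528,.01,.03]),rad=.09,zmin=.018): print(np.round(r,4))
# plates: points z .033-.045
Q=P[(P[...,2]>.033)&(P[...,2]<.046)&(abs(P[...,1]-.01)<.03)&(abs(P[...,0]-.48)<.04)]
print(len(Q),Q.min(0),Q.max(0),np.histogram(Q[:,0],20) if len(Q) else 0)
s2=snap('side','side6')
for r in fitlight(cloud(s2),np.array([0,0,1.]),ctr=np.array([.528,.01,.03]),rad=.09,zmin=.018): print('side',np.round(r,4))
E
```

```text
[0.48048674 0.00981462 0.14999635] [-0.21  0.5   1.89  0.    0.75 -0.22] 0.5486931631581677 19.5
[0.5276 0.0103 0.0257]
[ 1.e+00 -6.e-04 -4.e-04]
[ 6.e-04  1.e+00 -1.e-03]
[4.e-04 1.e-03 1.e+00]
[0.1401 0.06  ]
3959
399 [ 0.46412197 -0.00131782  0.03323817] [0.48945583 0.02127129 0.04164315] (array([63, 68, 66,  0,  0,  0,  0,  0,  0,  0,  0,  0,  0,  0,  0,  0,  0,
       68, 69, 65]), array([0.46412197, 0.46538866, 0.46665536, 0.46792205, 0.46918874,
       0.47045544, 0.47172213, 0.47298882, 0.47425551, 0.47552221,
       0.4767889 , 0.47805559, 0.47932229, 0.48058898, 0.48185567,
       0.48312237, 0.48438906, 0.48565575, 0.48692245, 0.48818914,
       0.48945583]))
side [0.5245 0.0101 0.0265]
side [ 1.     -0.0064 -0.0051]
side [0.0065 0.9999 0.0098]
side [ 0.005  -0.0099  0.9999]
side [0.1417 0.0622]
side 1188
```

View pics/w6.png

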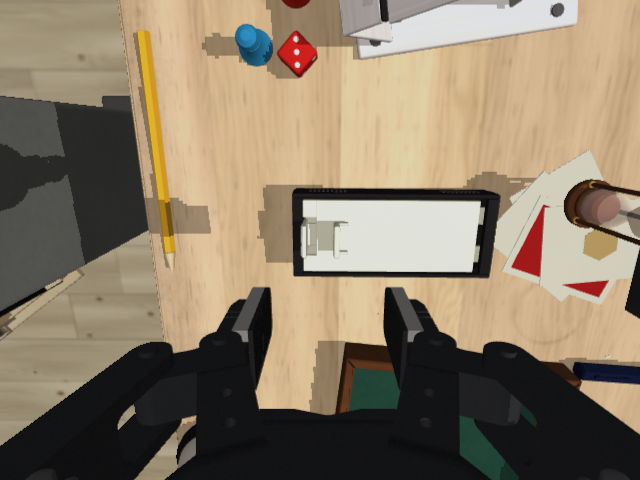

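{"method": "move_arm", "body": {"plan": [[[0,0,0,0.005,-0.025,0.1,0.45],[0,0,0,0.005,-0.025,0.28,0.45],[0,0,0,0.005,-0.025,0.46,0.45],[0,0,0,0.005,-0.025,0.64,0.45],[0,0,0,0.005,-0.025,0.8,0.45],[0,0,0,0.005,-0.025,0.91,0.45],[0,0,0,0.005,-0.025,0.97,0.45],[0,0,0,0.005,-0.025,1.0,0.45]]]}}

```text
t: 20.6
tcp_pos: [0.4783, 0.0103, 0.0501]
tool_rot: [0.706, 0.708, 0.0, 0.0]
force: [0.1, 0.7, 0.4]
finger_gap: 0.553
```

```bash
python3 - <<'E'
from h import *
p,R0=now();s=status.sense();print(p,s['force'].round(1),s['finger_gap'],s['t'])
s=snap('scene','s7');snap('side','d7');P=cloud(s)
a=s['img'];c=proj(s,[[.48,.01,.03]])[0].astype(int);e=load('d7');d=proj(e,[[.48,.01,.03]])[0].astype(int);print(c,d)
f=lambda i,c:i['img'][c[1]-50:c[1]+50,c[0]-50:c[0]+50,::-1]
cv2.imwrite('pics/c7.png',cv2.resize(np.hstack([f(s,c),f(e,d)]),(800,400),interpolation=2))
E
```

```text
[0.47828484 0.01030677 0.05014124] [0.1 0.7 0.4] 0.5528728963363975 20.6
[348 289] [305 248]
```

View pics/c7.png

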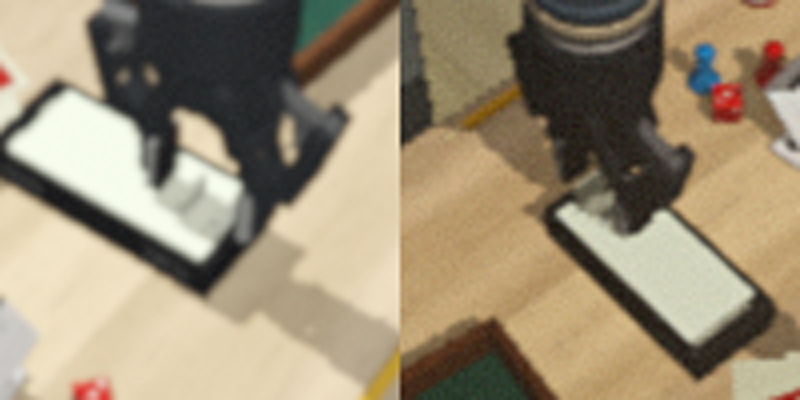

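{"method": "move_arm", "body": {"plan": [[[0,0,0,0,0,0,0.55],[0,0,0,0,0,0,0.62],[0,0,0,0,0,0,0.68],[0,0,0,0,0,0,1],[0,0,0,0,0,0,1],[0,0,0,0,0,0,1],[0,0,0,0,0,0,1],[0,0,0,0,0,0,1]]], "force": 30}}

```text
t: 21.7
tcp_pos: [0.4793, 0.0101, 0.051]
tool_rot: [0.706, 0.708, 0.001, 0.001]
force: [0.7, 0.5, 5.5]
finger_gap: 0.231
```

```bash
cat >> h.py <<'E'
def swing(p,R0,piv,th):
    """tool pose after turning diffuser by th (tab end up) about world y axis through piv"""
    Q=R.from_euler('y',th).as_matrix()
    return piv+Q@(p-piv),Q@R0
E
python3 - <<'E'
from h import *
p,R0=now();s=status.sense();print(p,s['force'].round(1),s['ft_torque'].round(2),s['finger_gap'],s['finger_gap']*85,s['t'])
piv=np.array([.5276+.059,.0103,.026-.0035])
for th in(.03,.06,.1,.14,.18,.22,.25,.3,.35): print(th,num(p,R0,*swing(p,R0,piv,th)))
E
```

```text
[0.47928178 0.01013055 0.0509951 ] [0.7 0.5 5.5] [ 0.02 -0.09  0.02] 0.23053408932493671 19.59539759261962 21.7
0.03 [0.038, 0.0, -0.0, -0.0, 0.009, -0.032]
0.06 [0.076, 0.0, -0.0, -0.0, 0.019, -0.064]
0.1 [0.127, 0.0, -0.0, -0.0, 0.034, -0.106]
0.14 [0.178, 0.0, -0.0, -0.0, 0.051, -0.147]
0.18 [0.229, 0.0, -0.0, -0.0, 0.069, -0.187]
0.22 [0.28, 0.0, -0.0, -0.0, 0.089, -0.227]
0.25 [0.318, 0.001, -0.0, -0.0, 0.105, -0.256]
0.3 [0.382, 0.001, -0.0, -0.0, 0.133, -0.304]
0.35 [0.446, 0.001, -0.0, -0.0, 0.164, -0.35]
```

{"method": "move_arm", "body": {"plan": [[[0.02,0,0,0,0.013,-0.025,1],[0.05,0,0,0,0.022,-0.052,1],[0.09,0,0,0,0.034,-0.086,1],[0.14,0,0,0,0.048,-0.127,1],[0.19,0,0,0,0.065,-0.167,1],[0.24,0,0,0,0.083,-0.206,1],[0.28,0,0,0,0.099,-0.237,1],[0.318,0,0,0,0.115,-0.266,1]]]}}

```text
t: 22.7
tcp_pos: [0.4894, 0.0104, 0.0768]
tool_rot: [0.701, 0.702, -0.089, -0.089]
force: [-0.4, -0.5, -1.2]
finger_gap: 0.23
```

```bash
python3 - <<'E'
from h import *
p,R0=now();s=status.sense();print(p,s['force'].round(1),s['ft_torque'].round(2),s['finger_gap']*85,s['t'],s['q'].round(2))
for n in('scene','side'):
    s=snap(n,n+'8')
    c=proj(s,[[.51,.01,.04]])[0].astype(int); cv2.imwrite(f'pics/{n}8c.png',cv2.resize(s['img'][c[1]-60:c[1]+60,c[0]-60:c[0]+60,::-1],(400,400),interpolation=2))
cv2.imwrite('pics/c8.png',np.hstack([cv2.imread('pics/scene8c.png'),cv2.imread('pics/side8c.png')]))
# plane of the white sheet
s=load('side8');P=cloud(s)
m=(s['img'].min(-1)>110)&(abs(P[...,0]-.53)<.07)&(abs(P[...,1]-.01)<.022)&(P[...,2]>.015)
Q=P[m];print(len(Q),np.linalg.lstsq(np.c_[Q[:,0]-.5866,Q[:,1]-.01,np.ones(len(Q))],Q[:,2],rcond=None)[0])
E
```

```text
[0.48937754 0.01038762 0.07684325] [-0.4 -0.5 -1.2] [-0.04 -0.15  0.03] 19.52727286680721 22.7 [-0.18  0.72  1.74 -0.06  0.94 -0.14]
717 [-0.18152056 -0.19370097  0.03219984]
```

View pics/c8.png

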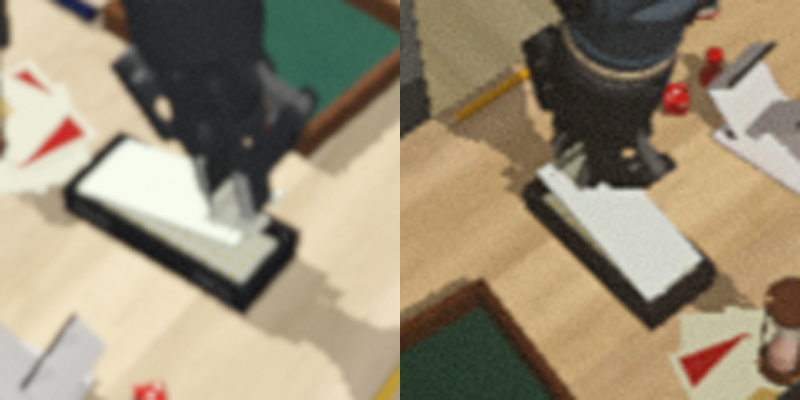

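{"method": "move_arm", "body": {"plan": [[[0,0,0,0,-0.03,0,1],[0,0,0,0,-0.08,0,1],[0,0,0,0,-0.12,0,1],[0,0,0,0,-0.13,-0.02,1],[0,0,0,0,-0.15,-0.1,1],[0,0,0,0,-0.19,-0.25,1],[0,0,0,0,-0.23,-0.42,1],[0,0,0,0,-0.26,-0.55,1]]]}}

```text
t: 23.8
tcp_pos: [0.4786, 0.0102, 0.1383]
tool_rot: [0.701, 0.702, -0.087, -0.087]
force: [0.7, -1.1, -1.0]
finger_gap: 0.228
```

```bash
python3 - <<'E'
from h import *
p,R0=now();s=status.sense();print(p,s['force'].round(1),s['finger_gap']*85,s['t'],s['q'].round(2))
for n in('scene','side'):
    s=snap(n,n+'9')
    c=proj(s,[[.51,.01,.05]])[0].astype(int); cv2.imwrite(f'pics/{n}9c.png',cv2.resize(s['img'][c[1]-75:c[1]+75,c[0]-75:c[0]+75,::-1],(400,400),interpolation=2))
cv2.imwrite('pics/c9.png',np.hstack([cv2.imread('pics/scene9c.png'),cv2.imread('pics/side9c.png')]))
# tray walls/felt refit (wrist picture w6 shows part)
for n in('scene0','side0'):
    s=load(n);P=cloud(s);img=s['img'].astype(int)
    m=(img[...,1]>img[...,0]+15)&(img[...,1]>img[...,2]+3);F=P[m];F=F[(abs(F[:,0]-.58)<.13)&(abs(F[:,1]+.17)<.12)&(F[:,2]<.012)]
    print(n,cv2.boxPoints(cv2.minAreaRect(F[:,:2].astype(np.float32))).round(3).tolist())
# diffuser yaw psi: target pose, diffuser flat centre C, tool at grip
psi=-.117;C=np.array([.583,-.172,0]);x=np.array([np.cos(psi),np.sin(psi),0])
T=np.stack([np.cross(x,[0,0,-1]),x,[0,0,-1]],1)
for z in(.16,.07):
    q=C-.0485*x+[0,0,z];print(q.round(3),num(p,R0,q,T));p,R0=q,T
E
```

```text
[0.47863414 0.01023506 0.13833617] [ 0.7 -1.1 -1. ] 19.398948089339772 23.8 [-0.19  0.6   1.74 -0.05  1.05 -0.16]
scene0 [[0.49799999594688416, -0.2240000069141388], [0.6539999842643738, -0.24300000071525574], [0.6679999828338623, -0.12999999523162842], [0.5120000243186951, -0.1120000034570694]]
side0 [[0.48899999260902405, -0.21899999678134918], [0.6460000276565552, -0.23800000548362732], [0.6600000262260437, -0.11400000005960464], [0.503000020980835, -0.09600000083446503]]
[ 0.535 -0.166  0.16 ] [-0.314, 0.019, 0.15, -1.767, 0.489, -0.346]
[ 0.535 -0.166  0.07 ] [0.0, 0.0, 0.0, 0.0, 0.0, 0.9]
```

View pics/c9.png

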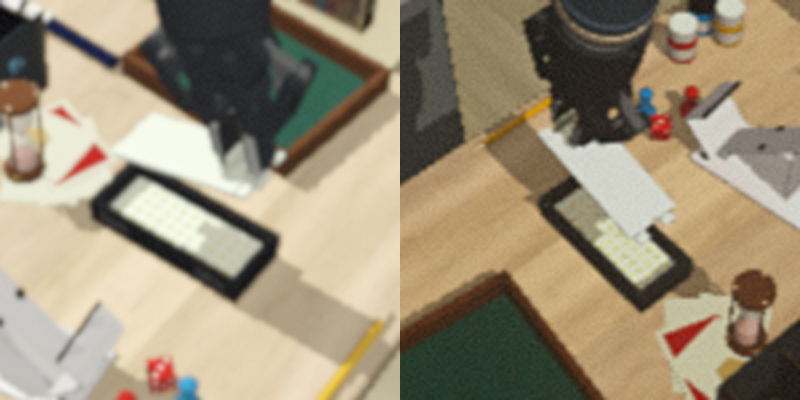

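{"method": "move_arm", "body": {"plan": [[[-0.03,0,0.01,-0.1,0.03,-0.03,1],[-0.08,0,0.04,-0.25,0.07,-0.07,1],[-0.13,0,0.06,-0.42,0.12,-0.1,1],[-0.19,0.01,0.09,-0.6,0.17,-0.14,1],[-0.25,0.01,0.12,-0.77,0.22,-0.18,1],[-0.29,0.02,0.14,-0.9,0.26,-0.2,1],[-0.314,0.02,0.15,-0.98,0.28,-0.2,1],[-0.314,0.02,0.15,-1,0.28,-0.2,1]]]}}

```text
t: 24.9
tcp_pos: [0.51, -0.0901, 0.149]
tool_rot: [0.748, 0.664, -0.001, -0.001]
force: [-1.0, -0.0, -0.7]
finger_gap: 0.227
```

```bash
python3 - <<'E'
from h import *
p,R0=now();s=status.sense();print(p,s['force'].round(1),s['finger_gap']*85,s['t'],s['q'].round(2))
psi=-.117;C=np.array([.585,-.170,0]);x=np.array([np.cos(psi),np.sin(psi),0])
T=np.stack([np.cross(x,[0,0,-1]),x,[0,0,-1]],1)
for z in(.09,.042):
    q=C-.0485*x+[0,0,z];print(q.round(3),num(p,R0,q,T));p,R0=q,T
E
```

```text
[ 0.51002142 -0.09014635  0.14896439] [-1.  -0.  -0.7] 19.318645414824672 24.9 [-0.39  0.54  1.79  0.    0.81 -0.27]
[ 0.537 -0.164  0.09 ] [-0.004, -0.001, -0.001, -0.706, 0.355, 0.588]
[ 0.537 -0.164  0.042] [0.0, 0.0, 0.0, 0.0, 0.0, 0.48]
```

{"method": "move_arm", "body": {"plan": [[[0,0,0,-0.1,0.05,0.05,1],[0,0,0,-0.25,0.12,0.15,1],[0,0,0,-0.4,0.2,0.26,1],[0,0,0,-0.53,0.27,0.38,1],[0,0,0,-0.63,0.32,0.48,1],[0,0,0,-0.69,0.345,0.55,1],[0,0,0,-0.706,0.355,0.59,1],[0,0,0,-0.706,0.355,0.59,1]]]}}

```text
t: 25.9
tcp_pos: [0.537, -0.1635, 0.0898]
tool_rot: [0.747, 0.665, -0.001, -0.002]
force: [0.2, -1.2, -0.8]
finger_gap: 0.23
```

```bash
python3 - <<'E'
from h import *
p,R0=now();print(p,status.sense()['force'].round(1))
w=snap('wrist','w10');snap('side','d10');s=snap('scene','s10')
P=cloud(w);img=w['img'].astype(int)
m=(img[...,1]>img[...,0]+15)&(img[...,1]>img[...,2]+3);F=P[m];F=F[(abs(F[:,0]-.58)<.13)&(abs(F[:,1]+.17)<.12)&(F[:,2]<.012)]
print(len(F),cv2.boxPoints(cv2.minAreaRect(F[:,:2].astype(np.float32))).round(3).tolist() if len(F) else 0)
e=load('d10');f=lambda i:(lambda c:cv2.resize(i['img'][c[1]-75:c[1]+75,c[0]-75:c[0]+75,::-1],(400,400),interpolation=2))(proj(i,[[.56,-.15,.05]])[0].astype(int))
cv2.imwrite('pics/c10.png',np.hstack([cv2.resize(w['img'][:,:,::-1],(400,400)),f(e)]))
E
```

```text
[ 0.53696998 -0.16353214  0.08982409] [ 0.2 -1.2 -0.8]
31143 [[0.49000000953674316, -0.22499999403953552], [0.6589999794960022, -0.24300000071525574], [0.6729999780654907, -0.11400000005960464], [0.503000020980835, -0.09700000286102295]]
```

View pics/c10.png

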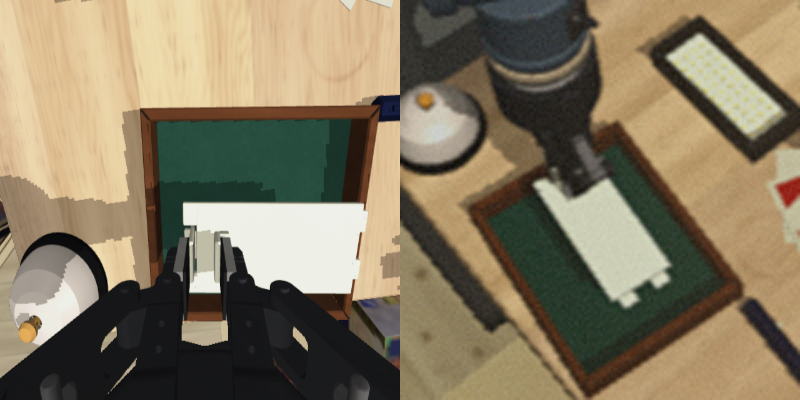

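{"method": "move_arm", "body": {"plan": [[[0,0,0,0,0,0.06,1],[0,0,0,0,0,0.15,1],[0,0,0,0,0,0.25,1],[0,0,0,0,0,0.35,1],[0,0,0,0,0,0.42,1],[0,0,0,0,0,0.46,1],[0,0,0,0,0,0.485,1],[0,0,0,0,0,0.49,1]]]}}

```text
t: 27.05
tcp_pos: [0.5372, -0.1638, 0.0411]
tool_rot: [0.747, 0.665, -0.0, -0.001]
force: [-0.4, 0.5, -1.1]
finger_gap: 0.227
```

{"method": "move_arm", "body": {"plan": [[[0,0,0,0,0,0.008,1],[0,0,0,0,0,0.014,1],[0,0,0,0,0,0.02,1],[0,0,0,0,0,0.024,1],[0,0,0,0,0,0.026,1],[0,0,0,0,0,0.028,1],[0,0,0,0,0,0.028,1],[0,0,0,0,0,0.028,1]]]}}

```text
t: 28.05
tcp_pos: [0.5371, -0.1638, 0.0383]
tool_rot: [0.747, 0.665, -0.0, -0.001]
force: [0.5, 0.3, -0.8]
finger_gap: 0.229
```

```bash
python3 - <<'E'
from h import *
p,R0=now();s=status.sense();print(p,s['force'].round(1),s['ft_torque'].round(2),s['finger_gap']*85)
s=snap('side','d11');P=cloud(s)
m=(s['img'].min(-1)>110)&(abs(P[...,0]-.6)<.045)&(abs(P[...,1]+.17)<.04)
Q=P[m];Q=Q[Q[:,2]>.008];c=np.linalg.lstsq(np.c_[Q[:,0]-.585,Q[:,1]+.17,np.ones(len(Q))],Q[:,2],rcond=None)[0];print(len(Q),c)
E
```

```text
[ 0.53714578 -0.16377938  0.03825738] [ 0.5  0.3 -0.8] [-0.01  0.04 -0.03] 19.504881486089033
918 [-0.08339027 -0.04678862  0.0166604 ]
```

{"method": "move_arm", "body": {"plan": [[[0,0,0,0,0,0.004,1],[0,0,0,0,0,0.008,1],[0,0,0,0,0,0.011,1],[0,0,0,0,0,0.014,1],[0,0,0,0,0,0.016,1],[0,0,0,0,0,0.018,1],[0,0,0,0,0,0.02,1],[0,0,0,0,0,0.02,1]]]}}

```text
t: 29.1
tcp_pos: [0.5372, -0.1638, 0.0378]
tool_rot: [0.747, 0.665, -0.0, -0.001]
force: [-2.0, 0.6, 12.0]
finger_gap: 0.227
```

{"method": "move_arm", "body": {"plan": [[[0,0,0,0,0,-0.008,1],[0,0,0,0,0,-0.015,1],[0,0,0,0,0,-0.015,0.74],[0,0,0,0,0,-0.015,0.7],[0,0,0,0,0,-0.015,0.65],[0,0,0,0,0,-0.015,0.6],[0,0,0,0,0,-0.015,0.6],[0,0,0,0,0,-0.015,0.6]]]}}

```text
t: 30.1
tcp_pos: [0.5371, -0.1638, 0.0377]
tool_rot: [0.747, 0.665, -0.0, -0.001]
force: [0.3, -0.2, 0.1]
finger_gap: 0.398
```

```bash
python3 - <<'E'
from h import *
p,R0=now();s=status.sense();print(p,s['force'].round(1),s['ft_torque'].round(2),s['finger_gap']*85)
E
```

```text
[ 0.5371463  -0.16376598  0.03771715] [ 0.3 -0.2  0.1] [ 0.01 -0.01  0.01] 33.812949955571966
```

Open and clear; retreat straight up.

{"method": "move_arm", "body": {"plan": [[[0,0,0,0,0,-0.04,0.6],[0,0,0,0,0,-0.12,0.6],[0,0,0,0,0,-0.24,0.6],[0,0,0,0,0,-0.4,0.6],[0,0,0,0,0,-0.6,0.6],[0,0,0,0,0,-0.8,0.6],[0,0,0,0,0,-0.95,0.6],[0,0,0,0,0,-1,0.6]]]}}

```text
t: 31.1
tcp_pos: [0.5379, -0.1641, 0.1393]
tool_rot: [0.747, 0.665, -0.0, 0.0]
force: [-0.0, -0.8, -0.6]
finger_gap: 0.402
```

```bash
python3 - <<'E'
from h import *
p,R0=now();print(p,status.sense()['t'])
w=snap('wrist','w12');d=snap('side','d12');P=cloud(w)
m=(w['img'].min(-1)>130)&(abs(P[...,0]-.58)<.08)&(abs(P[...,1]+.17)<.06)&(P[...,2]<.02)
Q=P[m];c=Q.mean(0);n=np.linalg.svd(Q[::5]-c,full_matrices=False)[2][2];print(len(Q),c,n,cv2.minAreaRect(Q[:,:2].astype(np.float32)))
for r in fitlight(cloud(d),np.array([0,0,1.]),ctr=np.array([.5276,.01,.02]),rad=.085,zmin=.012): print(np.round(r,4))
f=(lambda c:cv2.resize(d['img'][c[1]-75:c[1]+75,c[0]-75:c[0]+75,::-1],(400,400),interpolation=2))(proj(d,[[.55,-.1,.02]])[0].astype(int))
cv2.imwrite('pics/c12.png',np.hstack([cv2.resize(w['img'][:,:,::-1],(400,400)),f]))
E
```

```text
[ 0.53789114 -0.16414208  0.13934295] 31.1
11775 [ 0.58868263 -0.1688227   0.01260149] [ 0.00206117 -0.00227272 -0.99999529] ((0.5871936082839966, -0.1696522831916809), (0.05087261274456978, 0.13155220448970795), 83.3023681640625)
[0.5257 0.0095 0.0135]
[ 1.     -0.0015 -0.0019]
[ 0.0015  1.     -0.0036]
[0.0019 0.0036 1.    ]
[0.1398 0.061 ]
399
```

View pics/c12.png

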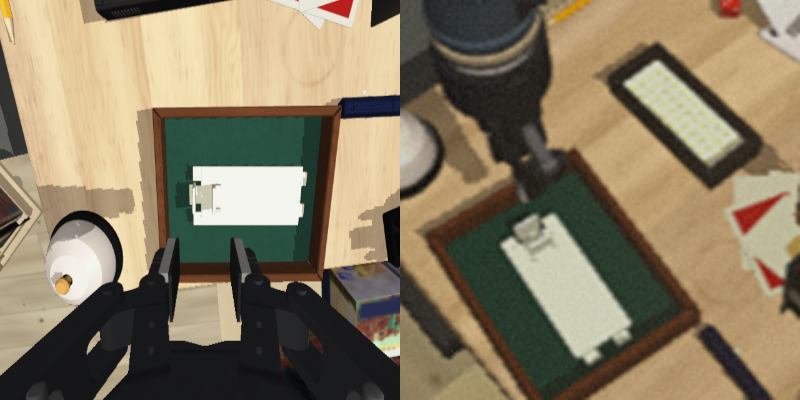

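Diffuser lies flat in the tray (face at z≈12.6 mm, centre about 5 mm from the tray's centre), with tab and bar up. The light lies flat on the counter. Handing in.

```bash
python3 -c "
from h import *
print(manip.sign_off())"
```

```text
the job is handed in; nothing more can be done
None
```

The job is done and handed in at about 31 s of the 58 s allowed; the hand-in gave no verdict.

**What I did:** I gripped the light across its width and drew it about 47 mm up the slope out of the stand. I then laid it flat on the bare patch at about (0.528, 0.010), face up, and let go. I squeezed the tab fully (finger opening 19.5 mm) and swung that end up about 0.25 rad. From there I drew the diffuser about 12 mm off its hooks, lifted it out and set it on the felt.

**Last checks:**
- **Diffuser:** flat to about 0.003 rad, outer face at z ≈ 12.6 mm, tab and grip bar up. Its centre is about 5 mm from the tray's centre.
- **Light:** its last fit was on the inside of the open frame, not the rim, and showed it level to about 0.004 rad, yaw near 0. It had not moved visibly since it was laid down.
- **Arm:** about 0.1 m above the tray, touching nothing.

**What went wrong or disagreed:**
- **Wrist limit:** my first approach at the full 40° tilt ran into a wrist joint limit. I gripped the light at 20° instead.
- **Camera fits:** two side-camera fits taken with the gripper in the way were off, one in the light's width and one in the diffuser's slope. The later unobstructed views showed both parts level.
- **Plate position:** the wrist depth put the tab and bar about 2 mm from where the light's centre implied. The closed grip agreed with the light's centre.
- **Small things:** I checked these only by eye in the pictures and did not measure them; nothing near the work appeared to move.

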